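# Snap the cover onto a connection box

## Robot

A 6-joint arm with a two-finger parallel gripper is mounted at the origin on a cart in front of the work surface, level with it; the furniture and walls round the work are solid. World frame = base frame: x ahead of the robot, y to its left, z up, the work surface at z = 0. Lengths are in m, angles in rad, forces in N, time in s.
With the tool pointing down it reaches from about 0.35 to 0.975 m from the base axis. Payload 4.9 kg.
Tool frame: the origin (TCP) lies at the very end of the fingers, on their centre line; the grasp point (between the pads) lies 19 mm behind it; z points along the fingers, y is the line along which they close (so a half turn about z gives the same grasp; the last joint's range is limited). The gripper opens to 85 mm and grips with 20 to 120 N. Pads are 22 mm wide; open, the fingers measure 114 mm over their backs; the gripper's body (76 mm by 85 mm) begins 54 mm behind the grasp point. The pads swing forward as they close: fully open they stand 13 mm farther back than shut.
Start: joints at [1.102, 0.053, 1.613, -0, 1.476, -0.119], TCP at [0.214, 0.587, 0.231] pointing down, gripper open.
Joint ranges: [-3.01, 3.01], [-1.01, 2.22], [0.06, 2.58], [-1.02, 4.17], [0.09, 2.62], [-3.14, 3.14]. Speed limits (rad/s): [2.57, 2.57, 3.14, 3.14, 3.14, 3.14].

## Interface

Orientations are given as a rotation vector (axis times angle).
In Python, from station import ctrl gives the robot as it stands.
- The arm moves only by the tool jog_arm, never from a script. Its argument "plan" is a list of rows, each a list of 7 numbers: the shift along the tool's x, y, z in units of 0.02 m (1.0 is 0.02 m), then the turn, a rotation vector about the tool's x, y, z in units of 45 degrees (1.0 is 45 degrees), then the opening, from -1 (shut) to 1 (fully open). A call has 1 to 8 rows; each row shifts and turns the commanded pose from where the row before left it, along the tool's axes as they then stand; what a row does not reach is not made up. A row lasts 1/10 s, in which the tool goes at most 50 mm and 8.59 degrees, less where a joint would pass 70% of its speed; a pose out of reach is approached as far as the arm can. A call with a number of a shift or a turn outside -1 to 1 is refused whole. A call with a gripper value outside its range is refused whole. The fingers move at their own pace and stop on an object; "grip_force" is the grip in N (left out, the last holds). Time passes only in rows, so rows that do not move let the fingers close. It gives the time, the measured TCP pose, the force, the opening and the grip force at its end, in the units of the state.
- ctrl.get_obs(): the state, without advancing time (a new reading comes with each control period).
- ctrl.get_image(name): name is "scene" or "top"; returns (picture, depth): 480x640x3 uint8, red, green, blue; 480x640 float32, m along the optical axis (not along the pixel's ray), 0 where there is no reading.
- ctrl.camera_info(name): a dict with "camera_matrix" (3x3 intrinsics, pixels), "k1" (the pictures are not rectified: a ray, as slopes to the right and down, at radius r is drawn at 1 + k1 r^2 times it, then the intrinsics apply), "rvec" (rotation vector, rad) and "tvec" (3), from world to camera coordinates, as OpenCV has them. Camera axes: x right, y down, z forward; pixel columns grow to the right and rows downward; lengths in m; the calibration is good to about 2 mm. A picture is of the moment at which its call begins. camera_info takes no time and is no camera call.
- ctrl.finish_job(): hands the job in; it is judged then, once.
The state is a dict: "t": time; "q": joint angles; "dq": joint speeds; "effort": joint torques, N m; "tool_pos": TCP position; "tool_rot": TCP orientation; "contact_force": force on the tool from outside, world axes, zero at the start; "wrist_torque": the same for the moment, N m; "opening": finger opening in m; "grip_force": force on a finger pad.
Only numpy, scipy, OpenCV 4.12 (cv2) and the standard library are available. Lean on these libraries where they do the work, as an engineer would, in place of code of your own. Each camera call takes 0.05 s, during which the arm holds its last target. There are 200 camera calls.

## Task

The white snap-fit cover of the grey connection box on the bench has been taken off. Put it back over the box, either way round, and press it down evenly, corner by corner, until all four corners have clicked home and the cover sits flat and fully down; be gentle, as the thin cover cracks under a hard shove and a push on its middle is too hard. Leave the other things on the bench alone and let go of the cover at the end.

Things in the scene. Friction and masses are not known exactly. Their poses are not given: they have to be found in the camera images.
- box: grey plastic connection box, fixed to the bench, open on top, 120 mm (x) by 84 mm (y), 50 mm high, walls 5 mm. Origin: centre of its underside, on the bench; z up. Screw lugs 5 mm high reach 14 mm beyond both x ends; two black cable glands stick out 12 mm low on the -x end; a terminal strip inside is 23 mm high. The outer top edge is bevelled 2 mm inward over its uppermost 4 mm
- box_clips (a point): centre of the box at the height of its four orange spring clips, 38.7 mm above the box's origin. The clips, 16 mm wide, stick 4.5 mm out of the two long sides at box x = +-40, y = +-42 mm, from 5 to 12.5 mm below the box's top; their tops slope and they give way inward. A push of about 9 to 15 N straight down above one clip carries the cover over it
- cover: loose white plastic snap cover, 130 mm (x) by 93 mm (y), about 90 g: a 3 mm plate with a 3 mm thick skirt all round, 17.5 mm deep. It starts right way up, standing on its skirt. Origin: centre of the skirt's lower edge; z up; the plate's top is at z = 20.5 mm. The skirt fits round the box with 2 mm to spare at each x end and 1.5 mm at each y side; its long sides have windows that the clips spring into
- cover_grip (a point): middle of the blue grip rib on the cover, 32.5 mm above the cover's origin. The rib is 50 mm long (cover's x) and 14 mm wide (y) and rises from z = 20.5 to 44.5 mm of the cover; round its foot a pad of 62 by 22 mm rises 2 mm from the plate
- cover_seat (a point): middle of the underside of the cover's plate, 17.5 mm above the cover's origin; it reaches box_rim when the cover is fully home. Laid on loosely, it stays about 10 mm above it, standing on the clips. A corner clicks at about 2 to 3 mm above fully down and then cannot lift more than about 2 mm. The cover counts as cracked if it bears on the box with more than 45 N; a push on its middle needs more than that to click all four corners
- box_rim (a point): centre of the box's open top, 50 mm above its origin, level with the rim
- peg_jar: bystander: small jar, 48 mm across, 65 mm high; origin at the centre of its underside
- hammer: bystander: shoe hammer with wooden handle, 235 mm long, lying down; origin at the centre of its underside
- cement_tube: bystander: white tube with a red cap, 122 mm long, lying down; origin at the centre of its underside
- bone: bystander: flat bone folder, 124 mm long, lying down; origin at the centre of its underside
- corner0 (a point): point on the underside of the cover's plate above the cover's clip window at its own +x +y corner (x +40, y +40 mm, 17.5 mm above the cover's origin); level with the box's top when that corner is home. A black patch, 20 by 14 mm, on the plate's top at y +34 mm marks where to press
- corner1 (a point): point on the underside of the cover's plate above the cover's clip window at its own +x -y corner (x +40, y -40 mm, 17.5 mm above the cover's origin); level with the box's top when that corner is home. A black patch, 20 by 14 mm, on the plate's top at y -34 mm marks where to press
- corner2 (a point): point on the underside of the cover's plate above the cover's clip window at its own -x +y corner (x -40, y +40 mm, 17.5 mm above the cover's origin); level with the box's top when that corner is home. A black patch, 20 by 14 mm, on the plate's top at y +34 mm marks where to press
- corner3 (a point): point on the underside of the cover's plate above the cover's clip window at its own -x -y corner (x -40, y -40 mm, 17.5 mm above the cover's origin); level with the box's top when that corner is home. A black patch, 20 by 14 mm, on the plate's top at y -34 mm marks where to press

How it is judged:
At the end, for the whole second after the job is handed in: The cover is on the box, right way up, either way round (centres within 4 mm, edges parallel within 0.06 rad, level within 0.06 rad), with the underside of its plate at every one of the four corner points less than 2.6 mm above the box's top; it is at rest and released (z of each of corner0, corner1, corner2, corner3 in the frame of box_rim below 0.0026 m and z of cover_seat in the frame of box_rim above -0.002 m and horizontal distance between cover_seat and box_rim below 0.004 m and angle between the x axis of cover and the x axis of box, either way round below 0.06 rad and angle between cover's own z axis and vertical below 0.06 rad and linear speed of cover below 0.01 m/s and contact force between the fingers and cover below 0.1 N); the robot touches nothing.
It fails at once if the cover is pressed on the box with more than 45 N (it cracks) (contact force between cover and box above 45 N).
It fails at once if the peg jar is moved by more than 20 mm (distance of peg_jar from where it was at the start of the episode above 0.02 m).
It fails at once if the hammer is moved by more than 20 mm (distance of hammer from where it was at the start of the episode above 0.02 m).
It fails at once if the cement tube is moved by more than 20 mm (distance of cement_tube from where it was at the start of the episode above 0.02 m).
It fails at once if the bone is moved by more than 20 mm (distance of bone from where it was at the start of the episode above 0.02 m).
It also fails if it takes over 58 s, if anything falls off the work surface, if the arm or the gripper's body presses on something with over 40 N, if the wrist force passes 120 N, or if a joint passes its speed limit or range.

## Working session

There is one attempt and no reset: what is moved stays moved. The work goes in short steps, Python scripts to look and compute and a tool call to move; the robot and the scene stay as the last step left them, time stands still between calls to the robot, and variables do not carry over. Pictures are saved under pics/ and viewed, at most 10 in all, crops included, and the job is handed in when it is done.

Besides the shell and the picture viewer there is one more tool, called after ">>>" as a command line: name --pt "numbers of a row" for each row, then --argument value for the rest. jog_arm: Moves the arm, as the interface text tells. Shifts and turns lie within -1 to 1; 1 stands for 0.02 m of shift or 45 degrees of turn. Its arguments: {"type":"object","properties":{"plan":{"type":"array"},"grip_force":{"type":"number"}},"required":["plan"]}

```bash
ls; mkdir -p pics
cat > h.py <<'E'
import numpy as np, cv2
from station import ctrl
def cam(n):
    c=ctrl.camera_info(n); K=np.array(c["camera_matrix"]); R=cv2.Rodrigues(np.array(c["rvec"],float))[0]; t=np.array(c["tvec"],float).ravel()
    return K,float(c["k1"]),R,t
def ray(n,uv):
    K,k1,R,t=cam(n)
    d=cv2.undistortPoints(np.array(uv,float).reshape(-1,1,2),K,np.array([k1,0,0,0])).reshape(-1,2)
    d=np.c_[d,np.ones(len(d))]@R
    return -R.T@t,d
def onplane(n,uv,z):
    o,d=ray(n,uv); return o+d*((z-o[2])/d[:,2])[:,None]
def tri(n1,p1,n2,p2):
    o1,d1=ray(n1,[p1]);o2,d2=ray(n2,[p2]);A=np.c_[d1[0],-d2[0]]
    s=np.linalg.lstsq(A,o2-o1,rcond=None)[0]; a=o1+s[0]*d1[0]; b=o2+s[1]*d2[0]
    return (a+b)/2,np.linalg.norm(a-b)
def cloud(n,dep,mask=None):
    v,u=np.nonzero((dep>0)&(mask if mask is not None else True)); K,k1,R,t=cam(n)
    d=cv2.undistortPoints(np.c_[u,v].astype(float).reshape(-1,1,2),K,np.array([k1,0,0,0])).reshape(-1,2)
    z=dep[v,u]; return (np.c_[d*z[:,None],z]-t)@R, np.c_[u,v]
def shot(n,f):
    im,d=ctrl.get_image(n); cv2.imwrite(f"pics/{f}.png",im[:,:,::-1]); np.savez(f"pics/{f}.npz",im=im,d=d); return im,d
E
python3 - <<'E'
from h import *
for n in("scene","top"):
    im,d=shot(n,n+"0"); K,k1,R,t=cam(n); print(n,K[0,0],K[0,2],K[1,2],k1,-R.T@t,R[2])
print(ctrl.get_obs())
E
```

```text
pics
scene 555.0153331903696 327.28241167012374 236.9121764453092 -0.033150181863733405 [-0.22984144 -1.06738462  1.03671567] [ 0.43566905  0.66743381 -0.60392433]
top 493.80179603209143 318.7909830651088 239.91067750910918 -0.12057862334520178 [ 0.309131   -0.00554897  1.17056212] [ 0.14591224  0.0045413  -0.98928711]
{'t': 0.1, 'q': array([ 1.10200332e+00,  5.33063595e-02,  1.61415330e+00,  2.24354392e-05,
        1.47604151e+00, -1.18985407e-01]), 'dq': array([-0.00093048, -0.00110364, -0.00191642, -0.0015627 ,  0.00066626,
       -0.00119721]), 'effort': array([ 9.23345215e-04, -3.94898486e+01, -3.71366215e+01, -2.70225208e-06,
        3.90272849e-03,  1.98830162e-05]), 'tool_pos': array([0.21392264, 0.5866399 , 0.23017838]), 'tool_rot': array([-5.46582405e-01, -3.09309493e+00,  2.85867013e-03]), 'contact_force': array([0.4297395 , 0.08343182, 0.16121255]), 'wrist_torque': array([-0.02309095,  0.02405811,  0.02289482]), 'grip_force': 0.0, 'opening': 0.08533875617933138}
```

View pics/scene0.png

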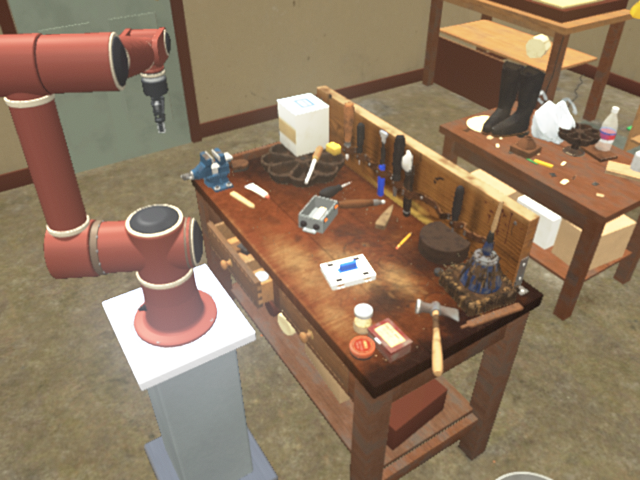

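View pics/top0.png

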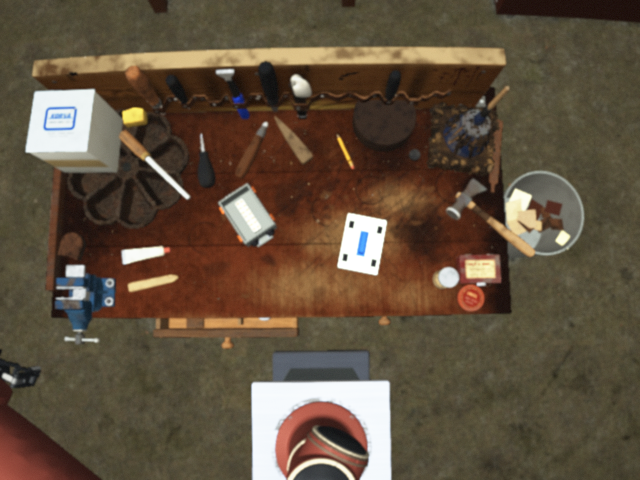

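Scene view: cover at about (348,270) with its blue rib, box at about (318,213). Top view: cover at (362,243), box at (247,215) with its glands towards the lower right; tube, bone, jar and hammer are all well away. Next I'll measure both from the two views.

```bash
cat > m.py <<'E'
from h import *
def blobs(n,im,roi,f,amin):
    u0,v0,u1,v1=roi; c=cv2.resize(im[v0:v1,u0:u1],None,fx=4,fy=4,interpolation=cv2.INTER_CUBIC)
    m=f(cv2.cvtColor(c,cv2.COLOR_RGB2HSV).astype(int)).astype(np.uint8)
    k,l,s,ce=cv2.connectedComponentsWithStats(m)
    return [((ce[i]+.5)/4-.5+[u0,v0],s[i,4]/16) for i in range(1,k) if s[i,4]/16>=amin], m
blue=lambda h:(h[...,0]>95)&(h[...,0]<130)&(h[...,1]>130)&(h[...,2]>60)
orange=lambda h:(h[...,0]>4)&(h[...,0]<20)&(h[...,1]>170)&(h[...,2]>130)
dark=lambda h:(h[...,2]<70)
E
python3 - <<'E'
from m import *
I={n:np.load(f"pics/{n}0.npz") for n in("scene","top")}
rois={"top":((332,208,394,282),(208,175,288,255)),"scene":((315,250,382,292),(292,188,345,238))}
tiles=[]
for n in I:
    im=I[n]["im"];d=I[n]["d"]
    for nm,f,r in(("blue",blue,0),("dark",dark,0),("orange",orange,1)):
        b,_=blobs(n,im,rois[n][r],f,1.5); print(n,nm,[(np.round(p,2).tolist(),round(a,1)) for p,a in b])
    for r in rois[n]:
        tiles.append(cv2.resize(im[r[1]:r[3],r[0]:r[2]],(390,290),interpolation=cv2.INTER_CUBIC))
        mk=np.zeros(d.shape,bool);mk[r[1]:r[3],r[0]:r[2]]=1
        P,uv=cloud(n,d,mk); print(n,"z hist",[(round(a,3),c) for a,c in zip(np.arange(-.01,.07,.005),np.histogram(P[:,2],np.arange(-.01,.075,.005))[0])])
cv2.imwrite("pics/mos.png",np.vstack([np.hstack(tiles[:2]),np.hstack(tiles[2:])])[:,:,::-1])
E
```

```text
scene blue [([347.58, 266.24], np.float64(112.0))]
scene dark []
scene orange [([335.88, 205.78], np.float64(4.8)), ([325.2, 219.31], np.float64(3.5))]
scene z hist [(np.float64(-0.01), np.int64(1)), (np.float64(-0.005), np.int64(197)), (np.float64(0.0), np.int64(1143)), (np.float64(0.005), np.int64(321)), (np.float64(0.01), np.int64(57)), (np.float64(0.015), np.int64(125)), (np.float64(0.02), np.int64(631)), (np.float64(0.025), np.int64(201)), (np.float64(0.03), np.int64(24)), (np.float64(0.035), np.int64(20)), (np.float64(0.04), np.int64(41)), (np.float64(0.045), np.int64(40)), (np.float64(0.05), np.int64(3)), (np.float64(0.055), np.int64(0)), (np.float64(0.06), np.int64(0)), (np.float64(0.065), np.int64(0))]
scene z hist [(np.float64(-0.01), np.int64(1)), (np.float64(-0.005), np.int64(158)), (np.float64(0.0), np.int64(925)), (np.float64(0.005), np.int64(419)), (np.float64(0.01), np.int64(115)), (np.float64(0.015), np.int64(123)), (np.float64(0.02), np.int64(163)), (np.float64(0.025), np.int64(189)), (np.float64(0.03), np.int64(118)), (np.float64(0.035), np.int64(83)), (np.float64(
[... 1000 characters left out ...]
float64(0.05), np.int64(1)), (np.float64(0.055), np.int64(0)), (np.float64(0.06), np.int64(0)), (np.float64(0.065), np.int64(0))]
top z hist [(np.float64(-0.01), np.int64(35)), (np.float64(-0.005), np.int64(1645)), (np.float64(0.0), np.int64(2823)), (np.float64(0.005), np.int64(699)), (np.float64(0.01), np.int64(75)), (np.float64(0.015), np.int64(82)), (np.float64(0.02), np.int64(267)), (np.float64(0.025), np.int64(178)), (np.float64(0.03), np.int64(76)), (np.float64(0.035), np.int64(56)), (np.float64(0.04), np.int64(70)), (np.float64(0.045), np.int64(209)), (np.float64(0.05), np.int64(163)), (np.float64(0.055), np.int64(2)), (np.float64(0.06), np.int64(0)), (np.float64(0.065), np.int64(0))]
```

View pics/mos.png

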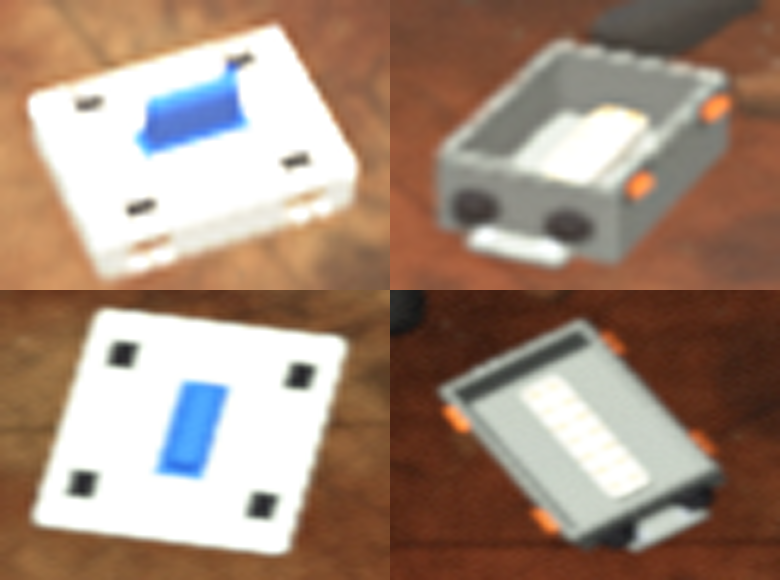

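The mosaic shows the cover (left) with its four black patches and rib, and the box (right) with its rim corners, the four orange clips in the top view and two in the scene view, all cleanly visible. I'll triangulate these.

Run:
```python
from m import *
np.set_printoptions(precision=4,suppress=True)
I={n:np.load(f"pics/{n}0.npz") for n in("scene","top")}
# cover
pt=np.array([[351.06,224.07],[379.3,229.58],[344.76,257],[373.23,262.62]])
P=onplane("top",pt,.0205); c=P.mean(0); print("cover top",P[:,:2],c)
ax=(P[0]+P[1]-P[2]-P[3]); print("long yaw",np.degrees(np.arctan2(ax[1],ax[0])), np.linalg.norm(P[0]-P[2]),np.linalg.norm(P[0]-P[1]))
sc=[]
for u,v in((88,103),(240,60),(141,207),(296,160)): sc.append((315+u/390*67-.5,250+v/290*42-.5))
# scene order: match by plane position
Q=onplane("scene",sc,.0205); print("cover scene",Q[:,:2],Q.mean(0))
for i,p in enumerate(pt):
    j=np.argmin(np.linalg.norm(Q-P[i],axis=1)); print(tri("top",p,"scene",sc[j]))
# box
bt=np.array([[248,183.8],[218.7,202],[245.9,245.3],[275.7,224.7]])-.5
bs=np.array([[337.8,201.4],[315.5,195.2],[298.8,213.9],[324.2,220.2]])-.5
T=onplane("top",bt,.05); S=onplane("scene",bs,.05)
print("box top\n",T[:,:2],T.mean(0),"\nscene\n",S[:,:2],S.mean(0))
for a,b in zip(bt,bs): print(tri("top",a,"scene",b))
cl=np.array([[253.67,188.84],[220.57,210.74],[272.05,216.25],[238.71,238.68]])
C=onplane("top",cl,.041); print("clips",C[:,:2],C.mean(0)); a=C[0]+C[1]-C[2]-C[3];print(np.degrees(np.arctan2(a[1],a[0])),np.linalg.norm(C[0]-C[2]),np.linalg.norm(C[0]-C[1]))
print(tri("top",cl[0],"scene",(335.88,205.78)),tri("top",cl[2],"scene",(325.2,219.31)))
for n,r in(("top",(208,175,288,255)),("scene",(292,188,345,238))):
    d=I[n]["d"];mk=np.zeros(d.shape,bool);mk[r[1]:r[3],r[0]:r[2]]=1
    P,_=cloud(n,d,mk);P=P[(P[:,2]>.044)&(P[:,2]<.056)]; print(n,cv2.minAreaRect(P[:,:2].astype(np.float32)*1000),np.median(P[:,2]))
b,_=blobs("top",I["top"]["im"],(332,208,394,282),blue,2);R=onplane("top",[b[0][0]],.0445);print("rib",R)
```

```text
cover top [[ 0.5156 -0.0771]
 [ 0.5014 -0.1436]
 [ 0.4374 -0.0606]
 [ 0.4232 -0.127 ]] [ 0.4694 -0.1021  0.0205]
long yaw -11.98495447343297 0.07985416230550267 0.06800602305124542
cover scene [[ 0.4385 -0.0567]
 [ 0.5174 -0.0738]
 [ 0.4245 -0.1242]
 [ 0.5033 -0.1404]] [ 0.471  -0.0988  0.0205]
(array([ 0.515 , -0.0769,  0.0237]), np.float64(6.984178887198955e-05))
(array([ 0.501 , -0.1433,  0.0237]), np.float64(0.00015278054047786693))
(array([ 0.4367, -0.0602,  0.0239]), np.float64(0.0007960638280082957))
(array([ 0.4229, -0.1267,  0.0231]), np.float64(0.00012708450799637486))
box top
 [[0.611  0.165 ]
 [0.5685 0.2335]
 [0.4654 0.1684]
 [0.5125 0.0997]] [0.5393 0.1667 0.05  ] 
scene
 [[0.6134 0.1671]
 [0.5721 0.2367]
 [0.4715 0.1734]
 [0.5201 0.1025]] [0.5443 0.1699 0.05  ]
(array([0.6109, 0.1644, 0.0523]), np.float64(0.001170568653962223))
(array([0.5684, 0.2324, 0.0535]), np.float64(0.0017381766565411933))
(array([0.466 , 0.1669, 0.0557]), np.float64(0.0031342094164204895))
(array([0.5141, 0.0981, 0.0545]), np.float64(0.0054633075199076505))
clips [[0.5996 0.1516]
 [0.5482 0.2293]
 [0.5331 0.108 ]
 [0.4812 0.1856]] [0.5405 0.1686 0.041 ]
33.19971796104511 0.07958960765651893 0.09320526507534395
(array([0.5979, 0.1511, 0.0458]), np.float64(0.0009397930839857206)) (array([0.5311, 0.1083, 0.0441]), np.float64(0.002944068709406968))
top ((540.1619873046875, 168.93511962890625), (117.99525451660156, 88.95531463623047), 32.68263626098633) 0.04971220980326147
scene ((541.7674560546875, 166.58238220214844), (132.99899291992188, 92.0364761352539), 32.44518280029297) 0.05008762879193389
rib [[ 0.4661 -0.1     0.0445]]
```

>>> jog_arm --pt "0 0 0 0 0 -0.178 0.2" --pt "-0.63 -1 0 0 0 0 0.2" --pt "-0.63 -1 0 0 0 0 0.2" --pt "-0.63 -1 0 0 0 0 0.2" --pt "-0.63 -1 0 0 0 0 0.2" --pt "-0.63 -1 0 0 0 0 0.2" --pt "-0.63 -1 0 0 0 0 0.2" --pt "-0.63 -1 0 0 0 0 0.2"

```text
t: 0.9
tool_pos: [0.2713, 0.4307, 0.2307]
tool_rot: [-0.329, -3.124, 0.001]
contact_force: [0.0, 0.1, 0.0]
opening: 0.0514
grip_force: 0.0
```

```bash
cat > go.py <<'E'
import sys
from h import *
from scipy.spatial.transform import Rotation as R
# go.py x y z yaw(deg of tool x): prints tool-frame shift (units of 20mm) and turn (units of 45deg) to reach it pointing down
o=ctrl.get_obs(); x,y,z,yaw=map(float,sys.argv[1:5]); T=R.from_rotvec(o["tool_rot"])
G=R.from_euler("z",yaw,degrees=True)*R.from_euler("x",180,degrees=True)
d=np.array([x,y,z])-o["tool_pos"]; np.set_printoptions(precision=3,suppress=True)
print("t",round(o["t"],2),"pos",o["tool_pos"],"xyaw",round(np.degrees(np.arctan2(*T.as_matrix()[1::-1,0])),2),"zax",T.as_matrix()[:,2],"F",o["contact_force"],"open",round(o["opening"],4),"q",o["q"])
print("shift units now",T.inv().apply(d)/.02," after turn",G.inv().apply(d)/.02,"turn",np.degrees((T.inv()*G).as_rotvec())/45)
E
python3 go.py .469 -.101 .1 168
```

```text
t 0.9 pos [0.271 0.431 0.231] xyaw 167.98 zax [-0.001 -0.001 -1.   ] F [0.022 0.144 0.041] open 0.0514 q [ 0.862 -0.229  1.878 -0.     1.493 -0.499]
shift units now [-15.21  -23.937   6.549]  after turn [-15.198 -23.947   6.535] turn [-0.001 -0.001 -0.   ]
```

>>> jog_arm --pt "-0.63 -1 0 0 0 0 0" --pt "-0.63 -1 0 0 0 0 0" --pt "-0.63 -1 0 0 0 0 0" --pt "-0.63 -1 0 0 0 0 0" --pt "-0.63 -1 0 0 0 0 0" --pt "-0.63 -1 0 0 0 0 0" --pt "-0.63 -1 0 0 0 0 0" --pt "-0.63 -1 0 0 0 0 0"

```text
t: 1.7
tool_pos: [0.3364, 0.2533, 0.2308]
tool_rot: [-0.329, -3.124, 0.001]
contact_force: [0.4, 0.7, 0.5]
opening: 0.0427
grip_force: 0.0
```

>>> jog_arm --pt "-0.63 -1 0.2 0 0 0 0" --pt "-0.63 -1 0.4 0 0 0 0" --pt "-0.63 -1 0.5 0 0 0 0" --pt "-0.63 -1 0.5 0 0 0 0" --pt "-0.63 -1 0.5 0 0 0 0" --pt "-0.63 -1 0.5 0 0 0 0" --pt "-0.63 -1 0.5 0 0 0 0" --pt "-0.63 -1 0.5 0 0 0 0"

```text
t: 2.5
tool_pos: [0.4016, 0.0759, 0.1585]
tool_rot: [-0.329, -3.124, 0.0]
contact_force: [-0.5, -0.2, -0.1]
opening: 0.0424
grip_force: 0.0
```

>>> jog_arm --pt "-0.63 -1 0.5 0 0 0 0" --pt "-0.63 -1 0.5 0 0 0 0" --pt "-0.63 -1 0.5 0 0 0 0" --pt "-0.63 -1 0.5 0 0 0 0" --pt "-0.63 -1 0.5 0 0 0 0" --pt "-0.63 -1 0.4 0 0 0 0" --pt "-0.63 -1 0 0 0 0 0" --pt "0 0 0 0 0 0 0"

```text
t: 3.3
tool_pos: [0.459, -0.0802, 0.1009]
tool_rot: [-0.334, -3.123, 0.0]
contact_force: [0.4, 0.3, -0.4]
opening: 0.0426
grip_force: 0.0
```

```bash
python3 go.py .469 -.101 .029 168
```

```text
t 3.3 pos [ 0.459 -0.08   0.101] xyaw 167.8 zax [-0.001 -0.    -1.   ] F [ 0.406  0.293 -0.356] open 0.0426 q [-0.333 -0.22   2.095 -0.     1.268 -1.69 ]
shift units now [-0.712 -0.91   3.593]  after turn [-0.706 -0.913  3.593] turn [-0.    -0.001 -0.004]
```

>>> jog_arm --pt "-0.36 -0.46 0 0 0 0 0" --pt "-0.35 -0.45 0.3 0 0 0 0" --pt "0 0 0.6 0 0 0 0" --pt "0 0 0.7 0 0 0 0" --pt "0 0 0.7 0 0 0 0" --pt "0 0 0.6 0 0 0 0" --pt "0 0 0.4 0 0 0 0" --pt "0 0 0.25 0 0 0 0"

```text
t: 4.1
tool_pos: [0.4682, -0.0988, 0.029]
tool_rot: [-0.329, -3.123, -0.001]
contact_force: [0.2, -0.3, -0.1]
opening: 0.0428
grip_force: 0.0
```

```bash
python3 go.py .469 -.101 .029 168; python3 -c "
from h import *
im,d=shot('scene','s1');im2,_=shot('top','t1')
c=lambda i,r:cv2.resize(i[r[1]:r[3],r[0]:r[2]],(390,400),interpolation=cv2.INTER_CUBIC)
cv2.imwrite('pics/m1.png',np.hstack([c(im,(305,215,395,305)),c(im2,(315,200,405,290))])[:,:,::-1])"
```

```text
t 4.1 pos [ 0.468 -0.099  0.029] xyaw 167.98 zax [-0.002  0.001 -1.   ] F [ 0.235 -0.254 -0.093] open 0.0428 q [-0.364 -0.075  2.102  0.     1.116 -1.725]
shift units now [-0.06  -0.098 -0.002]  after turn [-0.06  -0.098 -0.002] turn [ 0.    -0.002 -0.   ]
```

View pics/m1.png

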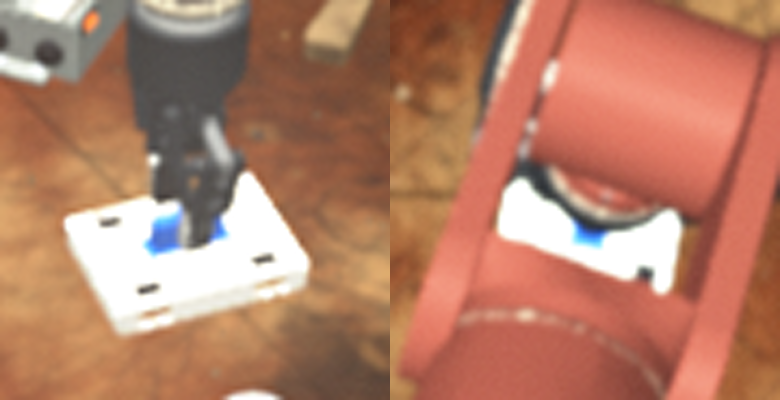

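The fingers straddle the blue rib, at (190,220) in the left crop, with the arm hiding most of the top view. Closing.

>>> jog_arm --pt "0 0 0 0 0 0 -1" --pt "0 0 0 0 0 0 -1" --pt "0 0 0 0 0 0 -1" --pt "0 0 0 0 0 0 -1" --pt "0 0 0 0 0 0 -1" --pt "0 0 0 0 0 0 -1" --grip_force 50

```text
t: 4.8
tool_pos: [0.4697, -0.0995, 0.0312]
tool_rot: [0.329, 3.123, -0.001]
contact_force: [-0.7, 0.6, 4.6]
opening: 0.0125
grip_force: 51.8
```

>>> jog_arm --pt "0 0 -0.2 0 0 0 -1" --pt "0 0 -0.6 0 0 0 -1" --pt "0 0 -0.8 0 0 0 -1" --pt "0 0 -0.8 0 0 0 -1" --pt "0 0 -0.8 0 0 0 -1" --pt "0 0 -0.8 0 0 0 -1" --pt "0 0 -0.6 0 0 0 -1" --pt "0 0 -0.4 0 0 0 -1"

```text
t: 5.6
tool_pos: [0.4692, -0.0993, 0.1316]
tool_rot: [0.329, 3.123, -0.0]
contact_force: [-0.0, -0.7, -0.0]
opening: 0.0121
grip_force: 51.1
```

```bash
python3 go.py .540 .1685 .13 213
```

```text
t 5.6 pos [ 0.469 -0.099  0.132] xyaw 167.97 zax [ 0.001 -0.    -1.   ] F [-0.047 -0.669 -0.017] open 0.0121 q [-0.364 -0.223  2.042  0.     1.321 -1.725]
shift units now [-0.673 13.835  0.08 ]  after turn [-10.264   9.301   0.081] turn [-0.001  0.001 -1.001]
```

>>> jog_arm --pt "0 0 0 0 0 -0.166 -1" --pt "0 0 0 0 0 -0.167 -1" --pt "0 0 0 0 0 -0.167 -1" --pt "0 0 0 0 0 -0.167 -1" --pt "0 0 0 0 0 -0.167 -1" --pt "0 0 0 0 0 -0.167 -1" --pt "-0.4 0.35 0 0 0 0 -1" --pt "-0.8 0.7 0 0 0 0 -1"

```text
t: 6.4
tool_pos: [0.4774, -0.0684, 0.1301]
tool_rot: [0.884, -3.014, -0.001]
contact_force: [-0.1, -0.6, -1.5]
opening: 0.0125
grip_force: 51.1
```

>>> jog_arm --pt "-0.9 0.8 0 0 0 0 -1" --pt "-0.9 0.8 0 0 0 0 -1" --pt "-0.9 0.8 0 0 0 0 -1" --pt "-0.9 0.8 0 0 0 0 -1" --pt "-0.9 0.8 0 0 0 0 -1" --pt "-0.9 0.8 0 0 0 0 -1" --pt "-0.9 0.8 0 0 0 0 -1" --pt "-0.9 0.8 0 0 0 0 -1"

```text
t: 7.2
tool_pos: [0.5283, 0.119, 0.13]
tool_rot: [0.888, -3.013, -0.001]
contact_force: [0.9, 0.6, -0.3]
opening: 0.0126
grip_force: 51.1
```

>>> jog_arm --pt "-0.9 0.8 0 0 0 0 -1" --pt "-0.6 0.6 0 0 0 0 -1" --pt "-0.3 0.4 0 0 0 0 -1" --pt "0 0 0 0 0 0 -1" --pt "0 0 0 0 0 0 -1" --pt "0 0 0 0 0 0 -1"

```text
t: 7.8
tool_pos: [0.539, 0.1663, 0.1302]
tool_rot: [0.891, -3.012, 0.0]
contact_force: [0.4, -0.6, -0.7]
opening: 0.0125
grip_force: 51.1
```

```bash
python3 go.py .540 .170 .13 213; python3 -c "
from h import *
im,d=shot('scene','s2');im2,_=shot('top','t2')
c=lambda i,r:cv2.resize(i[r[1]:r[3],r[0]:r[2]],(395,400),interpolation=cv2.INTER_CUBIC)
cv2.imwrite('pics/m2.png',np.hstack([c(im,(280,155,360,235)),c(im2,(200,165,290,255))])[:,:,::-1])"
```

```text
t 7.8 pos [0.539 0.166 0.13 ] xyaw -147.06 zax [-0. -0. -1.] F [ 0.369 -0.561 -0.686] open 0.0125 q [ 0.167 -0.007  1.848 -0.     1.302 -1.978]
shift units now [-0.144  0.129  0.01 ]  after turn [-0.144  0.129  0.01 ] turn [-0.    -0.001 -0.001]
```

View pics/m2.png

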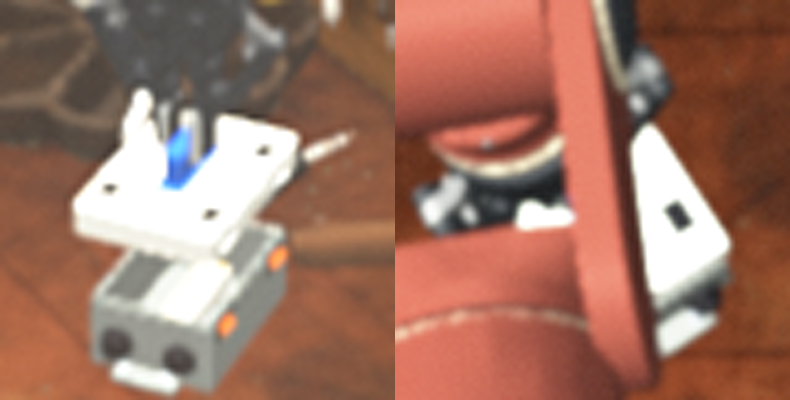

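The left crop shows the cover held level over the box, with three patches at (110,188), (210,215) and (263,150) and the clips at (277,260) and (228,324). The right crop shows one patch at (679,215). I'll compute the offset between cover and box within each camera.

```bash
cat > rel.py <<'E'
from m import *
np.set_printoptions(precision=4,suppress=True)
s=np.load("pics/s2.npz")["im"];t=np.load("pics/t2.npz")["im"]
dk=lambda h:(h[...,2]<125)
def patch(n,im,uv):
    u,v=uv; b,_=blobs(n,im,(int(u)-4,int(v)-4,int(u)+6,int(v)+6),dk,.5); b=[x for x in b if x[1]<20]
    return min(b,key=lambda x:np.linalg.norm(x[0]-uv))
p=[patch("scene",s,(280+u/4.94,155+v/5)) for u,v in((110,188),(210,215),(263,150))]
q=patch("top",t,(200+(679-395)/4.39,165+215/4.44)); print(p,q)
zt=.1302-.0312+.0205
P=onplane("scene",[x[0] for x in p],zt); print("patches",P, "dists",np.linalg.norm(P[0]-P[1]),np.linalg.norm(P[1]-P[2]))
c=(P[0]+P[2])/2; e=P[2]-P[1]; e2=P[0]-P[1]; print("cover scene",c,"yaw",np.degrees(np.arctan2(e[1],e[0])),np.degrees(np.arctan2(e2[1],e2[0]))-90)
print("tri",tri("top",q[0],"scene",p[1][0]))
yaw=np.radians(33);ex=np.array([np.cos(yaw),np.sin(yaw),0]);ey=np.array([-ex[1],ex[0],0])
qt=onplane("top",[q[0]],zt)[0]; print("cover top (1 patch)",qt+.04*ex+.034*ey)
cl=[x[0] for x in blobs("scene",s,(318,198,345,226),orange,2)[0]]; C=onplane("scene",cl,.041); print("clips scene",cl,C,"box centre",C.mean(0)+.045*ey,"yaw",np.degrees(np.arctan2(*(C[0]-C[1])[1::-1])))
E
python3 rel.py
```

```text
Traceback (most recent call last):
  File "rel.py", line 8, in <module>
    p=[patch("scene",s,(280+u/4.94,155+v/5)) for u,v in((110,188),(210,215),(263,150))]
       ~~~~~^^^^^^^^^^^^^^^^^^^^^^^^^^^^^^^^
  File "rel.py", line 7, in patch
    return min(b,key=lambda x:np.linalg.norm(x[0]-uv))
ValueError: min() iterable argument is empty
```

```bash
python3 - <<'E'
s=open("rel.py").read()
a=s.index("def patch");b=s.index("p=[patch")
s=s[:a]+'''def patch(n,im,uv):
    u,v=np.round(uv).astype(int); g=im[v-3:v+4,u-4:u+5].mean(2); w=np.clip(np.percentile(g,80)-g-35,0,None)
    V,U=np.mgrid[v-3:v+4,u-4:u+5]; return np.array([(w*U).sum(),(w*V).sum()])/w.sum(),w.sum()
'''+s[b:]
s=s.replace("155+v/5)","155+v/5)").replace("orange,2)","orange,1)")
open("rel.py","w").write(s)
E
python3 rel.py
```

```text
[(array([300.8892, 191.6885]), np.float64(367.0)), (array([322.1417, 197.3817]), np.float64(298.6666666666667)), (array([332.8892, 184.7263]), np.float64(249.66666666666666))] (array([264.0945, 213.1422]), np.float64(2939.3333333333335))
patches [[0.4881 0.1824 0.1195]
 [0.526  0.1207 0.1195]
 [0.5932 0.1638 0.1195]] dists 0.07248136290931326 0.07980716114608861
cover scene [0.5406 0.1731 0.1195] yaw 32.674174095232146 31.566700095250894
tri (array([0.524 , 0.1172, 0.1222]), np.float64(0.0003247332204527015))
cover top (1 patch) [0.5397 0.1677 0.1195]Traceback (most recent call last):
  File "rel.py", line 16, in <module>
    cl=[x[0] for x in blobs("scene",s,(318,198,345,226),orange,1)[0]]; C=onplane("scene",cl,.041); print("clips scene",cl,C,"box centre",C.mean(0)+.045*ey,"yaw",np.degrees(np.arctan2(*(C[0]-C[1])[1::-1])))
                                                                                                                                                                                              ~^^^
IndexError: index 1 is out of bounds for axis 0 with size 1
```

Run:
```python
from m import *
np.set_printoptions(precision=4,suppress=True)
yaw=np.radians(33);ex=np.array([np.cos(yaw),np.sin(yaw),0]);ey=np.array([-ex[1],ex[0],0])
s0=np.load("pics/scene0.npz")["im"]; s2=np.load("pics/s2.npz")["im"]
for s in(s0,s2):
    cl=np.array([x[0] for x in blobs("scene",s,(292,188,345,238),lambda h:(h[...,0]>2)&(h[...,0]<22)&(h[...,1]>120)&(h[...,2]>110),1.5)[0]]); C=onplane("scene",cl,.041); print(cl,C[:,:2],C.mean(0)+.0455*ey)
C=onplane("top",[[253.67,188.84],[272.05,216.25]],.041);print("top right clips",C.mean(0)+.0455*ey)
C=onplane("top",[[220.57,210.74],[238.71,238.68]],.043);print("top left clips",C.mean(0)-.0445*ey)
```

```text
[[316.1179 213.7421]
 [325.4148 219.4119]] [[0.5243 0.1531]
 [0.5323 0.1116]] [0.5035 0.1705 0.041 ]
[[317.1953 223.3204]
 [339.7186 198.0966]
 [325.3883 219.3957]] [[0.4998 0.1076]
 [0.637  0.188 ]
 [0.5323 0.1117]] [0.5316 0.1739 0.041 ]
top right clips [0.5416 0.1679 0.041 ]
top left clips [0.5386 0.1698 0.043 ]
```

>>> jog_arm --pt "-0.04 0.03 0.3 0 0 0 -1" --pt "0 0 0.6 0 0 0 -1" --pt "0 0 0.6 0 0 0 -1" --pt "0 0 0.4 0 0 0 -1" --pt "0 0 0.25 0 0 0 -1" --pt "0 0 0 0 0 0 -1"

```text
t: 8.5
tool_pos: [0.5386, 0.1678, 0.0858]
tool_rot: [0.892, -3.01, -0.0]
contact_force: [0.0, -0.1, 0.2]
opening: 0.0125
grip_force: 51.1
```

>>> jog_arm --pt "0 0 0.1 0 0 0 -1" --pt "0 0 0.1 0 0 0 -1" --pt "0 0 0.1 0 0 0 -1" --pt "0 0 0 0 0 0 -1"

```text
t: 8.9
tool_pos: [0.5395, 0.168, 0.0812]
tool_rot: [0.893, -3.012, 0.0]
contact_force: [0.1, 1.5, -1.0]
opening: 0.0122
grip_force: 51.1
```

```bash
python3 go.py .5393 .1672 .074 213
```

```text
t 8.9 pos [0.539 0.168 0.081] xyaw -146.99 zax [-0. -0. -1.] F [ 0.134  1.523 -0.979] open 0.0122 q [ 0.17   0.052  1.876 -0.     1.213 -1.977]
shift units now [ 0.028 -0.028  0.361]  after turn [ 0.028 -0.028  0.361] turn [ 0. -0.  0.]
```

>>> jog_arm --pt "0 0 0.05 0 0 0 -1" --pt "0 0 0.05 0 0 0 -1" --pt "0 0 0.05 0 0 0 -1" --pt "0 0 0 0 0 0 -1"

```text
t: 9.3
tool_pos: [0.5394, 0.1679, 0.0781]
tool_rot: [0.892, -3.012, -0.0]
contact_force: [-0.3, 0.1, -1.1]
opening: 0.0127
grip_force: 51.1
```

>>> jog_arm --pt "0 0 0.05 0 0 0 -1" --pt "0 0 0.05 0 0 0 -1" --pt "0 0 0 0 0 0 -1"

```text
t: 9.6
tool_pos: [0.5396, 0.1679, 0.0762]
tool_rot: [-0.893, 3.012, -0.0]
contact_force: [0.6, -0.6, -1.5]
opening: 0.0125
grip_force: 51.1
```

>>> jog_arm --pt "0 0 0.05 0 0 0 -1" --pt "0 0 0.05 0 0 0 -1" --pt "0 0 0 0 0 0 -1"

```text
t: 9.9
tool_pos: [0.5399, 0.1678, 0.0746]
tool_rot: [-0.893, 3.011, -0.001]
contact_force: [1.1, -1.1, 1.7]
opening: 0.0126
grip_force: 51.3
```

>>> jog_arm --pt "0 0 0.05 0 0 0 -1" --pt "0 0 0 0 0 0 -1"

```text
t: 10.1
tool_pos: [0.5401, 0.1677, 0.0739]
tool_rot: [-0.892, 3.011, -0.001]
contact_force: [2.0, -2.6, 2.8]
opening: 0.0127
grip_force: 51.5
```

>>> jog_arm --pt "0 0 0 0 0 0 0" --pt "0 0 0 0 0 0 0" --pt "0 0 0 0 0 0 0" --pt "0 0 0 0 0 0 0" --pt "0 0 -0.3 0 0 0 0" --pt "0 0 -0.7 0 0 0 0" --pt "0 0 -0.8 0 0 0 -1" --pt "0 0 -0.4 0 0 0 -1"

```text
t: 10.9
tool_pos: [0.5411, 0.1683, 0.1207]
tool_rot: [-0.891, 3.008, -0.001]
contact_force: [1.0, 0.2, 0.3]
opening: 0.0147
grip_force: 0.0
```

Run:
```python
from m import *
np.set_printoptions(precision=4,suppress=True)
o=ctrl.get_obs();print(o["tool_pos"],o["opening"],o["contact_force"])
im,d=shot("scene","s3")
c=im[165:235,275:365];cv2.imwrite("pics/m3.png",cv2.resize(c,(720,560),interpolation=cv2.INTER_CUBIC)[:,:,::-1])
```

```text
[0.5411 0.1683 0.1207] 0.014650021457372705 [0.9513 0.1654 0.2554]
```

View pics/m3.png

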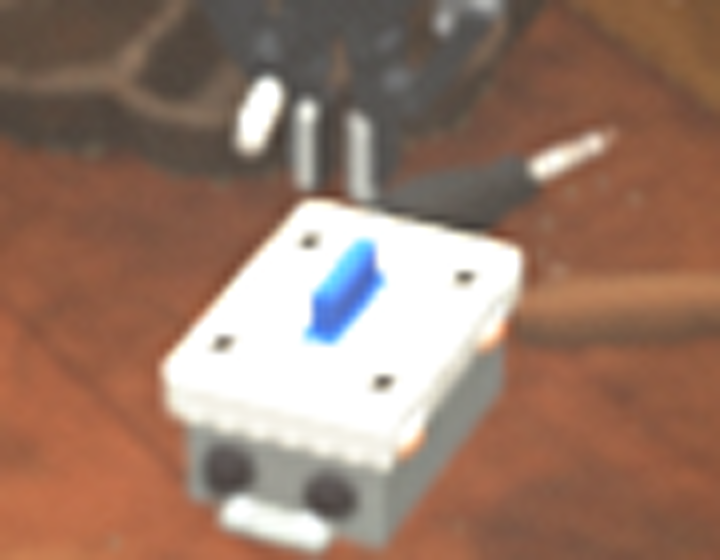

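The scene crop shows the cover sitting level on the clips, skirt round the box, with the patches at (310,240), (465,277), (222,343) and (383,382). Now I'll press the corners with closed fingertips, starting with the cover's far-left patch.

>>> jog_arm --pt "-0.7 0.6 0 0 0 0 -1" --pt "-0.7 0.6 0 0 0 0 -1" --pt "-0.6 0.5 0.5 0 0 0 -1" --pt "0 0 0.8 0 0 0 -1" --pt "0 0 0.6 0 0 0 -1" --pt "0 0 0.3 0 0 0 -1" --pt "0 0 0 0 0 0 -1"

```text
t: 11.65
tool_pos: [0.553, 0.2176, 0.071]
tool_rot: [0.891, -3.008, -0.0]
contact_force: [-0.6, -0.1, 0.1]
opening: 0.0001
grip_force: 0.0
```

```bash
python3 go.py .555 .218 .064 213
```

```text
t 11.65 pos [0.553 0.218 0.071] xyaw -147.01 zax [-0.004 -0.001 -1.   ] F [-0.579 -0.145  0.053] open 0.0001 q [ 0.25   0.134  1.807 -0.     1.204 -1.897]
shift units now [-0.095 -0.036  0.349]  after turn [-0.093 -0.036  0.349] turn [ 0.001 -0.005 -0.   ]
```

>>> jog_arm --pt "-0.09 -0.03 0.15 0 0 0 -1" --pt "0 0 0.1 0 0 0 -1" --pt "0 0 0.05 0 0 0 -1" --pt "0 0 0.05 0 0 0 -1" --pt "0 0 0.05 0 0 0 -1" --pt "0 0 0 0 0 0 -1"

```text
t: 12.25
tool_pos: [0.5563, 0.2187, 0.0653]
tool_rot: [-0.893, 3.012, -0.0]
contact_force: [-0.3, 0.5, 0.4]
opening: 0.0
grip_force: 0.0
```

>>> jog_arm --pt "0 0 0.05 0 0 0 -1" --pt "0 0 0.05 0 0 0 -1" --pt "0 0 0 0 0 0 -1"

```text
t: 12.55
tool_pos: [0.5562, 0.2187, 0.0631]
tool_rot: [0.893, -3.012, -0.0]
contact_force: [-0.3, 0.7, -0.0]
opening: -0.0002
grip_force: 0.0
```

>>> jog_arm --pt "0 0 0.05 0 0 0 -1" --pt "0 0 0.05 0 0 0 -1" --pt "0 0 0 0 0 0 -1"

```text
t: 12.85
tool_pos: [0.5567, 0.2191, 0.062]
tool_rot: [-0.893, 3.011, 0.001]
contact_force: [-1.4, -0.1, 4.4]
opening: 0.0001
grip_force: 2.1
```

>>> jog_arm --pt "0 0 0.05 0 0 0 -1" --pt "0 0 0.05 0 0 0 -1" --pt "0 0 0 0 0 0 -1"

```text
t: 13.15
tool_pos: [0.5571, 0.2194, 0.0607]
tool_rot: [-0.892, 3.01, 0.001]
contact_force: [-1.5, 2.7, 7.3]
opening: -0.0002
grip_force: 3.6
```

>>> jog_arm --pt "0 0 0.05 0 0 0 -1" --pt "0 0 0.05 0 0 0 -1" --pt "0 0 0 0 0 0 -1"

```text
t: 13.45
tool_pos: [0.5571, 0.219, 0.0581]
tool_rot: [-0.892, 3.01, -0.0]
contact_force: [1.5, 1.5, 2.8]
opening: -0.0
grip_force: 1.9
```

>>> jog_arm --pt "0 0 0.05 0 0 0 -1" --pt "0 0 0.05 0 0 0 -1" --pt "0 0 0 0 0 0 -1"

```text
t: 13.75
tool_pos: [0.5568, 0.2187, 0.0557]
tool_rot: [-0.892, 3.012, -0.0]
contact_force: [-0.5, -0.0, 4.4]
opening: -0.0004
grip_force: 2.2
```

>>> jog_arm --pt "0 0 0.05 0 0 0 -1" --pt "0 0 0.05 0 0 0 -1" --pt "0 0 0 0 0 0 -1"

```text
t: 14.05
tool_pos: [0.557, 0.2187, 0.0552]
tool_rot: [-0.893, 3.012, -0.001]
contact_force: [-3.2, -0.5, 12.3]
opening: -0.0001
grip_force: 6.0
```

Run:
```python
from m import *
im,d=shot("scene","s4")
c=im[165:235,275:365];cv2.imwrite("pics/m4.png",cv2.resize(c,(720,560),interpolation=cv2.INTER_CUBIC)[:,:,::-1])
```

View pics/m4.png

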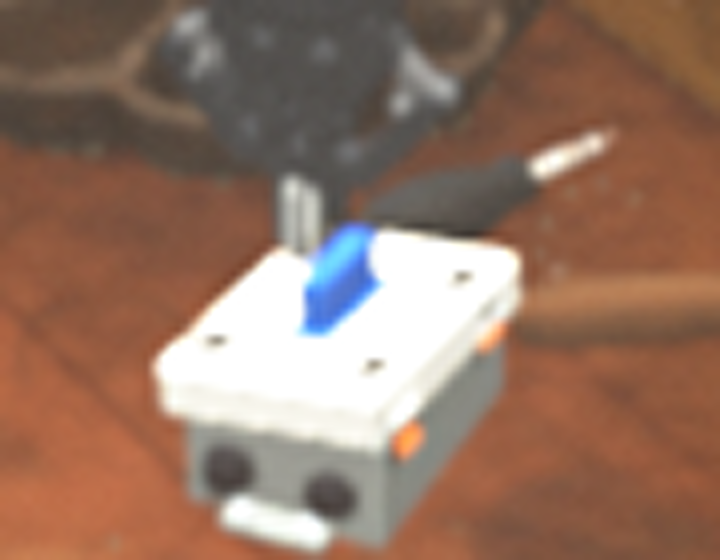

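The crop shows the pressed corner down at about (300,245) and the near corner at (375,440) raised a few mm. I'll continue until the click.

>>> jog_arm --pt "0 0 0.05 0 0 0 -1" --pt "0 0 0 0 0 0 -1"

```text
t: 14.3
tool_pos: [0.5571, 0.2187, 0.0551]
tool_rot: [-0.893, 3.012, -0.001]
contact_force: [-5.9, -1.6, 15.5]
opening: -0.0001
grip_force: 8.0
```

>>> jog_arm --pt "0 0 0.05 0 0 0 -1" --pt "0 0 0 0 0 0 -1"

```text
t: 14.5
tool_pos: [0.5571, 0.2187, 0.0549]
tool_rot: [0.893, -3.012, 0.001]
contact_force: [-7.5, -2.3, 21.0]
opening: -0.0002
grip_force: 10.1
```

>>> jog_arm --pt "0 0 -0.5 0 0 0 -1" --pt "0 0 -0.9 0 0 0 -1" --pt "0 0 -0.9 0 0 0 -1" --pt "0.4 -0.34 -0.6 0 0 0 -1" --pt "0.9 -0.76 0 0 0 0 -1" --pt "0.9 -0.76 0 0 0 0 -1" --pt "0.9 -0.76 0 0 0 0 -1" --pt "0.9 -0.76 0 0 0 0 -1"

```text
t: 15.3
tool_pos: [0.5248, 0.117, 0.1084]
tool_rot: [0.892, -3.01, 0.0]
contact_force: [0.5, -0.5, -0.3]
opening: -0.0
grip_force: 0.0
```

```bash
python3 go.py .525 .1174 .075 213;  python3 - <<'E'
from m import *
im,d=shot("scene","s5")
c=im[165:235,275:365];cv2.imwrite("pics/m5.png",cv2.resize(c,(720,560),interpolation=cv2.INTER_CUBIC)[:,:,::-1])
E
```

```text
t 15.3 pos [0.525 0.117 0.108] xyaw -146.99 zax [-0.002 -0.001 -1.   ] F [ 0.525 -0.542 -0.294] open -0.0 q [ 0.081 -0.045  1.924 -0.     1.265 -2.066]
shift units now [-0.022  0.013  1.669]  after turn [-0.019  0.014  1.669] turn [ 0.001 -0.002  0.   ]
```

View pics/m5.png

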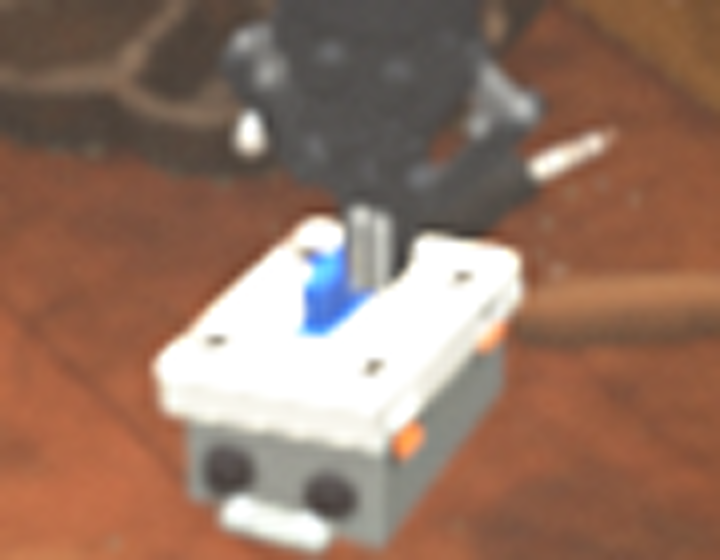

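The first corner stays clicked down, at about (320,230), and the near corner is slightly raised at (375,440). Pressing the near corner now.

>>> jog_arm --pt "0 0 0.5 0 0 0 -1" --pt "0 0 0.6 0 0 0 -1" --pt "0 0 0.3 0 0 0 -1" --pt "0 0 0.2 0 0 0 -1" --pt "0 0 0.1 0 0 0 -1" --pt "0 0 0.05 0 0 0 -1" --pt "0 0 0 0 0 0 -1"

```text
t: 16.05
tool_pos: [0.5263, 0.1187, 0.0744]
tool_rot: [-0.893, 3.012, -0.0]
contact_force: [-0.1, 0.1, -0.7]
opening: -0.0001
grip_force: 0.0
```

>>> jog_arm --pt "0 0 0.05 0 0 0 -1" --pt "0 0 0.05 0 0 0 -1" --pt "0 0 0.05 0 0 0 -1" --pt "0 0 0 0 0 0 -1"

```text
t: 16.45
tool_pos: [0.526, 0.1184, 0.0712]
tool_rot: [0.892, -3.012, -0.0]
contact_force: [-0.6, 0.0, -1.1]
opening: 0.0003
grip_force: 0.0
```

>>> jog_arm --pt "0 0 0.05 0 0 0 -1" --pt "0 0 0.05 0 0 0 -1" --pt "0 0 0 0 0 0 -1"

```text
t: 16.75
tool_pos: [0.5263, 0.1183, 0.0696]
tool_rot: [-0.893, 3.012, -0.001]
contact_force: [0.4, -1.1, 1.1]
opening: -0.0
grip_force: 0.7
```

>>> jog_arm --pt "0 0 0.05 0 0 0 -1" --pt "0 0 0.05 0 0 0 -1" --pt "0 0 0.05 0 0 0 -1" --pt "0 0 0 0 0 0 -1"

```text
t: 17.15
tool_pos: [0.5272, 0.1177, 0.0677]
tool_rot: [-0.893, 3.011, -0.004]
contact_force: [-1.1, -3.8, 5.9]
opening: 0.0001
grip_force: 3.2
```

>>> jog_arm --pt "0 0 0.05 0 0 0 -1" --pt "0 0 0.05 0 0 0 -1" --pt "0 0 0 0 0 0 -1"

```text
t: 17.45
tool_pos: [0.5276, 0.1176, 0.0661]
tool_rot: [-0.892, 3.01, -0.004]
contact_force: [-0.2, -3.7, 7.0]
opening: -0.0001
grip_force: 3.4
```

>>> jog_arm --pt "0 0 0.05 0 0 0 -1" --pt "0 0 0.05 0 0 0 -1" --pt "0 0 0 0 0 0 -1"

```text
t: 17.75
tool_pos: [0.5277, 0.1176, 0.064]
tool_rot: [-0.892, 3.009, -0.004]
contact_force: [-0.1, -4.1, 6.7]
opening: -0.0002
grip_force: 3.3
```

>>> jog_arm --pt "0 0 0.05 0 0 0 -1" --pt "0 0 0.05 0 0 0 -1" --pt "0 0 0.05 0 0 0 -1" --pt "0 0 0 0 0 0 -1"

```text
t: 18.15
tool_pos: [0.5272, 0.1181, 0.0604]
tool_rot: [-0.892, 3.01, -0.002]
contact_force: [-0.5, -3.6, 7.0]
opening: -0.0002
grip_force: 3.0
```

>>> jog_arm --pt "0 0 0.05 0 0 0 -1" --pt "0 0 0.05 0 0 0 -1" --pt "0 0 0 0 0 0 -1"

```text
t: 18.45
tool_pos: [0.5275, 0.1176, 0.0592]
tool_rot: [-0.893, 3.01, -0.004]
contact_force: [-1.6, -5.8, 10.9]
opening: -0.0002
grip_force: 5.2
```

>>> jog_arm --pt "0 0 0.05 0 0 0 -1" --pt "0 0 0.05 0 0 0 -1" --pt "0 0 0 0 0 0 -1"

```text
t: 18.75
tool_pos: [0.5279, 0.1176, 0.0571]
tool_rot: [-0.892, 3.009, -0.005]
contact_force: [0.6, -4.6, 9.0]
opening: 0.0002
grip_force: 4.1
```

>>> jog_arm --pt "0 0 0.05 0 0 0 -1" --pt "0 0 0.05 0 0 0 -1" --pt "0 0 0 0 0 0 -1"

```text
t: 19.05
tool_pos: [0.5259, 0.1187, 0.0531]
tool_rot: [0.893, -3.012, -0.001]
contact_force: [-0.6, 0.4, 3.4]
opening: -0.0002
grip_force: 1.8
```

>>> jog_arm --pt "0 0 0.05 0 0 0 -1" --pt "0 0 0.05 0 0 0 -1" --pt "0 0 0 0 0 0 -1"

```text
t: 19.35
tool_pos: [0.526, 0.1187, 0.053]
tool_rot: [0.893, -3.011, -0.001]
contact_force: [-5.5, -1.7, 14.2]
opening: 0.0002
grip_force: 7.3
```

>>> jog_arm --pt "0 0 -0.5 0 0 0 -1" --pt "0 0 -0.9 0 0 0 -1" --pt "-0.4 0 -0.5 0 0 0 -1" --pt "-0.9 0 0 0 0 0 -1" --pt "-0.9 0 0 0 0 0 -1" --pt "-0.9 0 0 0 0 0 -1" --pt "-0.9 0 0 0 0 0 -1" --pt "0 0 0.4 0 0 0 -1"

```text
t: 20.15
tool_pos: [0.5956, 0.1634, 0.0822]
tool_rot: [-0.893, 3.008, -0.0]
contact_force: [-0.2, 0.2, -0.2]
opening: -0.0003
grip_force: 0.0
```

>>> jog_arm --pt "0 0 0.3 0 0 0 -1" --pt "0 0 0.2 0 0 0 -1" --pt "0 0 0.1 0 0 0 -1" --pt "0 0 0.1 0 0 0 -1" --pt "0 0 0 0 0 0 -1"

```text
t: 20.65
tool_pos: [0.5928, 0.1619, 0.0671]
tool_rot: [0.892, -3.012, -0.0]
contact_force: [0.2, 0.0, 0.5]
opening: 0.0001
grip_force: 0.0
```

>>> jog_arm --pt "0 0 0.05 0 0 0 -1" --pt "0 0 0.05 0 0 0 -1" --pt "0 0 0.05 0 0 0 -1" --pt "0 0 0 0 0 0 -1"

```text
t: 21.05
tool_pos: [0.5931, 0.1621, 0.0642]
tool_rot: [0.893, -3.012, -0.0]
contact_force: [0.4, 0.8, -0.4]
opening: 0.0
grip_force: 0.0
```

>>> jog_arm --pt "0 0 0.05 0 0 0 -1" --pt "0 0 0.05 0 0 0 -1" --pt "0 0 0 0 0 0 -1"

```text
t: 21.35
tool_pos: [0.593, 0.1621, 0.062]
tool_rot: [0.892, -3.012, -0.0]
contact_force: [-1.2, -0.1, -0.5]
opening: -0.0004
grip_force: 0.0
```

>>> jog_arm --pt "0 0 0.05 0 0 0 -1" --pt "0 0 0.05 0 0 0 -1" --pt "0 0 0 0 0 0 -1"

```text
t: 21.65
tool_pos: [0.5931, 0.162, 0.0601]
tool_rot: [0.892, -3.012, -0.0]
contact_force: [0.3, 0.1, 0.0]
opening: 0.0002
grip_force: 0.0
```

>>> jog_arm --pt "0 0 0.05 0 0 0 -1" --pt "0 0 0.05 0 0 0 -1" --pt "0 0 0 0 0 0 -1"

```text
t: 21.95
tool_pos: [0.593, 0.162, 0.0581]
tool_rot: [0.892, -3.012, -0.0]
contact_force: [0.9, 1.0, 0.2]
opening: -0.0002
grip_force: 0.0
```

>>> jog_arm --pt "0 0 0.05 0 0 0 -1" --pt "0 0 0.05 0 0 0 -1" --pt "0 0 0 0 0 0 -1"

```text
t: 22.25
tool_pos: [0.593, 0.162, 0.0561]
tool_rot: [0.893, -3.012, -0.0]
contact_force: [0.6, -0.5, 0.0]
opening: -0.0001
grip_force: 0.0
```

>>> jog_arm --pt "0 0 0.05 0 0 0 -1" --pt "0 0 0.05 0 0 0 -1" --pt "0 0 0 0 0 0 -1"

```text
t: 22.55
tool_pos: [0.593, 0.1621, 0.0541]
tool_rot: [0.893, -3.012, -0.0]
contact_force: [0.3, 0.2, 0.6]
opening: -0.0
grip_force: 0.0
```

>>> jog_arm --pt "0 0 0.05 0 0 0 -1" --pt "0 0 0.05 0 0 0 -1" --pt "0 0 0 0 0 0 -1"

```text
t: 22.85
tool_pos: [0.5934, 0.1621, 0.0531]
tool_rot: [0.893, -3.012, 0.0]
contact_force: [-2.8, -1.0, 4.7]
opening: -0.0002
grip_force: 2.4
```

>>> jog_arm --pt "0 0 0.05 0 0 0 -1" --pt "0 0 0.05 0 0 0 -1" --pt "0 0 0 0 0 0 -1"

```text
t: 23.15
tool_pos: [0.5935, 0.1621, 0.053]
tool_rot: [0.893, -3.011, 0.0]
contact_force: [-7.6, -2.0, 14.3]
opening: 0.0004
grip_force: 7.2
```

>>> jog_arm --pt "0 0 -0.5 0 0 0 -1" --pt "0 0 -0.9 0 0 0 -1" --pt "0 0 -0.9 0 0 0 -1" --pt "0.4 0.34 -0.6 0 0 0 -1" --pt "0.9 0.76 0 0 0 0 -1" --pt "0.9 0.76 0 0 0 0 -1" --pt "0.9 0.76 0 0 0 0 -1" --pt "0.9 0.76 0 0 0 0 -1"

```text
t: 23.95
tool_pos: [0.4884, 0.1752, 0.1082]
tool_rot: [-0.892, 3.012, -0.0]
contact_force: [-0.4, -0.1, 0.6]
opening: 0.0
grip_force: 0.0
```

>>> jog_arm --pt "0 0 0.4 0 0 0 -1" --pt "0 0 0.7 0 0 0 -1" --pt "0 0 0.6 0 0 0 -1" --pt "0 0 0.3 0 0 0 -1" --pt "0 0 0.2 0 0 0 -1" --pt "0 0 0 0 0 0 -1"

```text
t: 24.55
tool_pos: [0.4891, 0.1749, 0.0633]
tool_rot: [0.892, -3.011, -0.0]
contact_force: [0.3, 0.1, 0.8]
opening: -0.0002
grip_force: 0.0
```

>>> jog_arm --pt "0 0 0.05 0 0 0 -1" --pt "0 0 0.05 0 0 0 -1" --pt "0 0 0.05 0 0 0 -1" --pt "0 0 0 0 0 0 -1"

```text
t: 24.95
tool_pos: [0.4894, 0.1752, 0.0615]
tool_rot: [-0.892, 3.012, -0.0]
contact_force: [1.0, -0.4, -0.3]
opening: -0.0001
grip_force: 0.0
```

>>> jog_arm --pt "0 0 0.05 0 0 0 -1" --pt "0 0 0.05 0 0 0 -1" --pt "0 0 0 0 0 0 -1"

```text
t: 25.25
tool_pos: [0.4892, 0.1751, 0.0592]
tool_rot: [0.893, -3.012, 0.0]
contact_force: [0.3, -0.1, 0.8]
opening: 0.0005
grip_force: 0.0
```

>>> jog_arm --pt "0 0 0.05 0 0 0 -1" --pt "0 0 0.05 0 0 0 -1" --pt "0 0 0 0 0 0 -1"

```text
t: 25.55
tool_pos: [0.4891, 0.1751, 0.0571]
tool_rot: [0.893, -3.012, -0.0]
contact_force: [-0.8, 0.3, 0.2]
opening: -0.0001
grip_force: 0.0
```

>>> jog_arm --pt "0 0 0.05 0 0 0 -1" --pt "0 0 0.05 0 0 0 -1" --pt "0 0 0 0 0 0 -1"

```text
t: 25.85
tool_pos: [0.4892, 0.1751, 0.0551]
tool_rot: [0.893, -3.012, -0.0]
contact_force: [-0.1, 0.6, 0.4]
opening: -0.0001
grip_force: 0.0
```

>>> jog_arm --pt "0 0 0.05 0 0 0 -1" --pt "0 0 0.05 0 0 0 -1" --pt "0 0 0 0 0 0 -1"

```text
t: 26.15
tool_pos: [0.4893, 0.1752, 0.0532]
tool_rot: [0.893, -3.012, 0.0]
contact_force: [-0.0, -0.2, 0.4]
opening: 0.0003
grip_force: 0.0
```

>>> jog_arm --pt "0 0 0.05 0 0 0 -1" --pt "0 0 0.05 0 0 0 -1" --pt "0 0 0 0 0 0 -1"

```text
t: 26.45
tool_pos: [0.4895, 0.1752, 0.053]
tool_rot: [0.893, -3.011, 0.0]
contact_force: [-5.3, -0.6, 10.0]
opening: -0.0
grip_force: 5.3
```

>>> jog_arm --pt "0 0 0.05 0 0 0 -1" --pt "0 0 0 0 0 0 -1"

```text
t: 26.65
tool_pos: [0.4895, 0.1752, 0.053]
tool_rot: [0.893, -3.011, 0.0]
contact_force: [-8.3, -2.9, 15.9]
opening: -0.0
grip_force: 8.3
```

>>> jog_arm --pt "0 0 -0.5 0 0 0 -1" --pt "0 0 -0.9 0 0 0 -1" --pt "-0.4 0 -0.2 0 0 0 -1" --pt "-0.9 0 0 0 0 0 -1" --pt "-0.9 0 0 0 0 0 -1" --pt "-0.9 0 0 0 0 0 -1" --pt "-0.8 0 0 0 0 0 -1" --pt "0 0 0.4 0 0 0 -1"

```text
t: 27.45
tool_pos: [0.5573, 0.2188, 0.0752]
tool_rot: [-0.892, 3.008, 0.0]
contact_force: [0.2, -0.1, -0.0]
opening: 0.0002
grip_force: 0.0
```

>>> jog_arm --pt "0 0 0.5 0 0 0 -1" --pt "0 0 0.3 0 0 0 -1" --pt "0 0 0.15 0 0 0 -1" --pt "0 0 0.05 0 0 0 -1" --pt "0 0 0 0 0 0 -1"

```text
t: 27.95
tool_pos: [0.5545, 0.2175, 0.0543]
tool_rot: [-0.892, 3.012, -0.0]
contact_force: [-0.4, 0.4, -1.2]
opening: 0.0001
grip_force: 0.0
```

>>> jog_arm --pt "0 0 0.05 0 0 0 -1" --pt "0 0 0.05 0 0 0 -1" --pt "0 0 0.05 0 0 0 -1" --pt "0 0 0 0 0 0 -1"

```text
t: 28.35
tool_pos: [0.5551, 0.2178, 0.0531]
tool_rot: [-0.893, 3.012, -0.0]
contact_force: [-3.5, 0.1, 8.1]
opening: 0.0003
grip_force: 3.8
```

>>> jog_arm --pt "0 0 0 0 0 0 -1" --pt "0 0 -0.5 0 0 0 -1" --pt "0 0 -0.9 0 0 0 -1" --pt "0 0 -0.9 0 0 0 -1" --pt "0 0 -0.9 0 0 0 -1" --pt "0 0 -0.9 0 0 0 -1" --pt "0 0 -0.5 0 0 0 -1" --pt "0 0 0 0 0 0 -1"

```text
t: 29.15
tool_pos: [0.556, 0.218, 0.1457]
tool_rot: [-0.891, 3.008, -0.0]
contact_force: [0.4, -0.2, -0.1]
opening: 0.0
grip_force: 0.0
```

Run:
```python
from m import *
o=ctrl.get_obs();print(o["t"],o["tool_pos"],o["contact_force"])
im,d=shot("scene","s6")
c=im[165:235,275:365];cv2.imwrite("pics/m6.png",cv2.resize(c,(720,560),interpolation=cv2.INTER_CUBIC)[:,:,::-1])
```

```text
29.15 [0.55598507 0.2180306  0.14567159] [ 0.40417978 -0.15653326 -0.13259124]
```

View pics/m6.png

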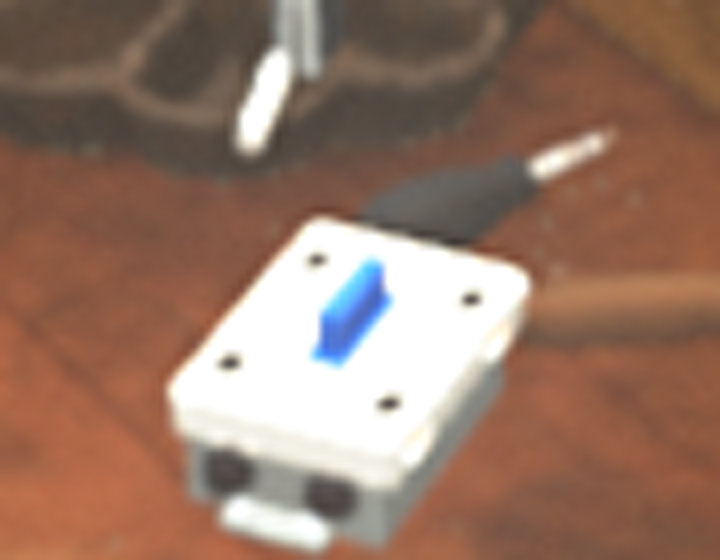

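The cover now sits flat and fully down. All four patches have dropped about 20 crop pixels, to (317,260), (471,299), (230,362) and (389,403). All four corners met the fingertips at the same height, z = 0.053 m, and the arm is clear. Handing in.

```bash
python3 -c "
from station import ctrl
print(ctrl.finish_job())"
```

```text
the job is handed in; nothing more can be done
None
```

The cover is back on the box, pressed down at all four corners and sitting flat at the expected height. I let go of it and handed the job in at about 29 s; the highest push I read was about 21 N. The hand-in returned no verdict.

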